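# Give the food processor a burst on its pulse control

### The arm

A 7-joint arm with a two-finger parallel gripper is mounted at the origin on a cart in front of the work surface, level with it; the furniture and walls round the work are solid. World frame = base frame: x ahead of the robot, y to its left, z up, the work surface at z = 0. Lengths are in m, angles in rad, forces in N, time in s.
With the tool pointing down it reaches from about 0.4 to 0.85 m from the base axis. Payload 6.9 kg.
Tool frame: the origin (TCP) lies midway between the tips of the shut fingers; the grasp point (between the pads) lies behind it (ctrl.pinch_z is the z of the grasp point in the tool frame, in m); z points along the fingers, y is the line along which they close (so a half turn about z gives the same grasp; the last joint's range is limited). The gripper opens to 85 mm and grips with 20 to 120 N. Pads are 22 mm wide; open, the fingers measure 114 mm over their backs; the gripper's body (76 mm by 85 mm) begins 54 mm behind the grasp point. The pads swing forward as they close: fully open they stand 13 mm farther back than shut.
Start: joints at [1.405, 0.507, -0.238, 1.5, 0.126, 1.149, -0.155], TCP at [0.167, -0.602, 0.191] pointing down, gripper open.
Joint ranges: [-3.08, 3.08], [-0.24, 2.05], [-1.43, 1.35], [0, 2.5], [-1.52, 4.66], [0.17, 1.96], [-2.89, 2.89]. Speed limits (rad/s): [2.39, 2.39, 3.14, 3.14, 3.14, 3.14, 3.14].

### API

Orientations are given as a unit quaternion [w, x, y, z].
In Python, from station import ctrl, get_state, vision, ticket, models gives the robot as it stands. Calls block until the motion is done:
- ctrl.movep(position, orientation): joint-space move of the TCP to a pose.
- ctrl.movel(position, frame=None, max_speed=0.15): straight line of the TCP; frame=None keeps the orientation; max_speed is the mean speed in m/s.
- ctrl.set_joints(angles): joint-space move.
- ctrl.ungrasp() and ctrl.close_gripper(force=None): open the fingers fully, or close them until they stop; force is the grip in N (None keeps the last).
- ctrl.pause(seconds).
- ctrl.ik(position, orientation): joint angles nearest the present ones, or None.
- get_state(): the state.
- vision.grab_frame(name): name is "side" or "top" or "wrist"; returns (picture, depth): 384x512x3 uint8, blue, green, red; 384x512 float32, m along the optical axis (not along the pixel's ray), 0 where there is no reading.
- vision.camera_info(name): a dict with "mtx" (3x3 intrinsics, pixels), "R" (3x3) and "t" (3): a world point X has camera coordinates R X + t; the wrist camera has in their place "hand_eye" (4x4, takes a point from camera to tool coordinates, whose origin is the TCP and whose axes are the flange's). Camera axes: x right, y down, z forward; pixel columns grow to the right and rows downward; lengths in m; the calibration is good to about 2 mm. A picture is of the moment at which its call begins: read the wrist's pose just before it. camera_info takes no time and is no camera call.
A pose or a line that the arm cannot do raises ctrl.Unreachable and nothing moves.
- ticket.close_job(): hands the job in; it is judged then, once.
Trained networks look in the newest picture that a camera, given by its name, has taken for a name from the list of things; names that differ only in an ending like _2 or _b are one class to them, and where a whole thing is asked for, a point or a joint stands for the part that bears it (a point fixed in the world has none). Each returns a list of dicts, best first, with "p" (0 to 1); they miss things now and then, are a little off and sometimes report something else, mostly with a low value. They report only what shows in the picture. A call takes as long as a camera call.
- models.recognise(camera, target): "point" ([column, row] in pixels, amid what is visible of it).
- models.masks_of(camera, target): "mask" (384x512 bool, what is visible of it) and "point" ([column, row] in pixels, amid what is visible of it).
The state is a dict: "time": time; "qpos": joint angles; "qd": joint speeds; "tau": joint torques, N m; "tcp_pos": TCP position; "eef_rot": TCP orientation; "contact_force": force on the tool from outside, world axes, zero at the start; "wrist_torque": the same for the moment, N m; "width": finger opening in m; "gripper_force": force on a finger pad.
Only numpy, scipy, OpenCV 4.12 (cv2) and the standard library are available. Lean on these libraries where they do the work, as an engineer would, in place of code of your own. Each camera call takes 0.05 s, during which the arm holds its last target. There are 200 camera calls.

### The job

Give the food processor a burst: turn its red pulse knob clockwise all the way to its stop, hold it there for a moment, then let go so that it springs back to rest. Leave the black speed knob at the setting it has.

Things in the scene. Friction and masses are not known exactly. Their poses are not given: they have to be found in the camera images.
- processor: Low white food processor standing firm, 300 deep (x), 240 wide (y), turned up to 0.3 rad. Origin: centre of its underside; x points to its back, z up. Flat deck 62 mm high; clear bowl on the rear half (lid top 154, feed tube top 186 mm high). Two alike bar knobs, one red, one black, on the front strip: axes at x = -105, y = +70 and -70 mm, either colour on either side, 97 mm in front of the bowl's lid.
- pulse_knob (a joint): Angle of the red pulse knob (rad): 0 at rest, growing clockwise seen from above, hard stop at 1.05 (60 degrees). A spring drives it back to 0: about 0.05 N m at rest, 0.17 N m at the stop; free, it is back within 1 s. It turns freely between jaws opened beyond 52 mm.
- pulse_grip (a point): Grip point of the red knob, on its vertical turning axis, 88 mm above the worktop: mid-height of an upright bar 46 long, 14 thick, 32 high, standing on a round skirt 52 across. 16 mm below the bar's top, 16 above the skirt. Turns with the knob: x along the bar to the end with the white line (at rest 30 degrees left of the processor's x), y across the bar, z up.
- speed_tip (a point): Pointer end of the black speed knob's bar, at the bar's mid-height and 23 mm from the knob's turning axis; x points out along the bar, away from the axis. Same shape and size as the red knob, but it stays where it is left; its setting differs from start to start.

How it is judged:
On the way:
1. the red pulse knob is turned to its stop (within 10 degrees) and held there for 0.3 s (value of joint pulse_knob above 0.875 rad), for 0.3 s.
At the end, for the whole second after the job is handed in: After having been held at its stop (within 10 degrees of it, 0.3 s), the red pulse knob is let go and back at rest (within 10 degrees of 0), and the black speed knob is at its first setting (pointer end within 6 mm, about 15 degrees) (value of joint pulse_knob below 0.17 rad and distance of speed_tip from where it was at the start of the episode below 0.006 m); the robot touches nothing.
It fails at once if the black speed knob is turned away from its setting (pointer end moved more than 6 mm) (distance of speed_tip from where it was at the start of the episode above 0.006 m).
It also fails if it takes over 32 s, if anything falls off the work surface, if the arm or the gripper's body presses on something with over 40 N, if the wrist force passes 120 N, or if a joint passes its speed limit or range.

## Working session

There is one attempt and no reset: what is moved stays moved. The work goes in short steps, each a Python script; the robot and the scene stay as the last script left them, time stands still between calls to the robot, and variables do not carry over. Pictures are saved under pics/ and viewed, at most 10 in all, crops included, and the job is handed in when it is done.

```bash
mkdir -p pics; ls
cat > h.py <<'E'
import numpy as np, cv2
from station import ctrl, get_state, vision, ticket, models
from scipy.spatial.transform import Rotation as R
def mat(q): return R.from_quat([q[1],q[2],q[3],q[0]])
def world(cam, mask, st=None):
    pic,d=FR[cam]; i=vision.camera_info(cam); K=np.array(i["mtx"])
    v,u=np.nonzero(mask&(d>0)); z=d[v,u]
    P=np.c_[(u-K[0,2])/K[0,0]*z,(v-K[1,2])/K[1,1]*z,z]
    if cam=="wrist":
        H=np.array(i["hand_eye"]); P=P@H[:3,:3].T+H[:3,3]
        return mat(st["eef_rot"]).apply(P)+st["tcp_pos"]
    return (P-np.array(i["t"]))@np.array(i["R"])
FR={}
def grab(c): FR[c]=vision.grab_frame(c); return FR[c]
E
python3 - <<'E'
from h import *
s=get_state(); print(s["time"],s["tcp_pos"],s["eef_rot"],s["width"],ctrl.pinch_z)
ims=[]
for c in ("top","side"):
    p,d=grab(c); ims.append(p)
    for n in ("pulse_knob","pulse_grip","speed_tip"):
        for r in models.masks_of(c,n)[:2]:
            W=world(c,r["mask"]); print(c,n,r["p"],r["point"],r["mask"].sum(),np.round(np.median(W,0),3),np.round(W.min(0),3),np.round(W.max(0),3))
cv2.imwrite("pics/a.png",cv2.resize(np.hstack(ims),(800,300)))
E
```

```text
pics
0.0 [ 0.16695975 -0.60168924  0.19052909] [-8.92305598e-04  9.90847071e-01  1.34986183e-01 -1.25902938e-04] 0.08532535444647557 -0.0187
top pulse_knob 0.88 [276.6, 202.4] 435 [ 0.527 -0.038  0.074] [ 0.503 -0.065  0.063] [ 0.554 -0.015  0.107]
top pulse_grip 0.76 [277.2, 202.5] 412 [ 0.527 -0.038  0.074] [ 0.504 -0.065  0.065] [ 0.554 -0.015  0.107]
top speed_tip 0.71 [216.6, 196.6] 438 [0.535 0.097 0.074] [0.513 0.074 0.064] [0.563 0.125 0.108]
side pulse_knob 0.59 [222.6, 210.4] 381 [ 0.534 -0.048  0.078] [ 0.502 -0.066  0.064] [ 0.556 -0.015  0.106]
side pulse_grip 0.63 [282.7, 208.0] 10158 [ 0.667 -0.016  0.064] [ 0.469 -0.104 -0.003] [0.803 0.183 0.192]
side pulse_grip 0.6 [225.5, 206.4] 350 [ 0.534 -0.047  0.082] [ 0.507 -0.066  0.066] [ 0.555 -0.015  0.106]
side speed_tip 0.72 [244.9, 158.2] 331 [0.54  0.093 0.083] [0.505 0.073 0.061] [0.564 0.132 0.107]
```

View pics/a.png

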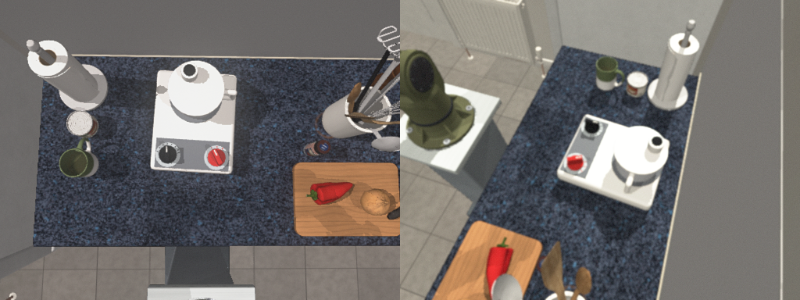

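Top picture (left half): red knob at about (277,202) in full pixels, to the right; black knob at about (216,197), to the left. Both detections agree with the picture. Next I check IK along the turn and take a close look.

```bash
cat >> h.py <<'E'
def q(a):
    x=(R.from_euler("z",a)*R.from_euler("x",np.pi)).as_quat(); return [x[3],x[0],x[1],x[2]]
E
python3 - <<'E'
from h import *
p=[0.528,-0.04,0.24]; best=None
for k in (0,np.pi,-np.pi):
    a=0.46+k
    js=[ctrl.ik([p[0],p[1],z],q(a+t)) for z,t in((0.24,0),(0.077,0),(0.077,-.5),(0.077,-1.05))]
    print(k,[None if j is None else np.round(j,2).tolist() for j in js])
    if all(j is not None for j in js):
        m=max(abs(j[6]) for j in js)
        if best is None or m<best[0]: best=(m,a)
print(best)
ctrl.movep(p,q(best[1]))
s=get_state(); pic,d=grab("wrist"); print(s["time"],np.round(s["qpos"],2),s["tcp_pos"])
for n in ("pulse_knob","speed_tip"):
    for r in models.masks_of("wrist",n)[:2]:
        W=world("wrist",r["mask"],s); zt=np.percentile(W[:,2],98); T=W[W[:,2]>zt-0.006]
        c=cv2.minAreaRect((T[:,:2]*1000).astype(np.float32))
        print(n,r["p"],r["point"],len(W),len(T),zt,c,np.round(T.mean(0),4), np.degrees(np.arctan2(*np.linalg.svd(T[:,:2]-T[:,:2].mean(0),full_matrices=False)[2][0][::-1])))
cv2.imwrite("pics/b.png",pic)
E
```

```text
0 [[0.53, 0.38, -0.72, 1.66, 0.26, 1.2, -1.37], [0.36, 0.52, -0.49, 1.9, 0.33, 0.8, -1.42], [0.3, 0.5, -0.4, 1.9, 0.27, 0.78, -1.86], [0.22, 0.49, -0.28, 1.91, 0.19, 0.77, -2.33]]
3.141592653589793 [[0.79, 0.53, -1.22, 1.66, 0.51, 1.32, 1.5], [0.74, 0.76, -1.23, 1.9, 0.82, 1.1, 1.21], [0.64, 0.64, -0.97, 1.9, 0.65, 0.95, 0.89], [0.61, 0.62, -0.92, 1.9, 0.62, 0.93, 0.37]]
-3.141592653589793 [[0.79, 0.53, -1.22, 1.66, 0.51, 1.32, 1.5], [0.74, 0.76, -1.23, 1.9, 0.82, 1.1, 1.21], [0.64, 0.64, -0.97, 1.9, 0.65, 0.95, 0.89], [0.61, 0.62, -0.92, 1.9, 0.62, 0.93, 0.37]]
(np.float64(1.5047372781303665), 3.601592653589793)
2.7833 [ 0.79  0.53 -1.22  1.66  0.51  1.32  1.5 ] [ 0.5280138  -0.04099096  0.23971703]
pulse_knob 0.86 [262.4, 161.3] 1521 526 0.10353738038971426 ((529.5862426757812, -41.10904312133789), (44.216163635253906, 13.794991493225098), 26.631290435791016) [ 0.5289 -0.041   0.1021] 26.50384311747934
pulse_knob 0.33 [358.1, 212.1] 1421 473 0.10347106705252133 ((537.7561645507812, 98.2221908569336), (46.26202392578125, 14.015769958496094), 2.4161133766174316) [0.5369 0.0972 0.1018] 1.9975507484987092
```

View pics/b.png

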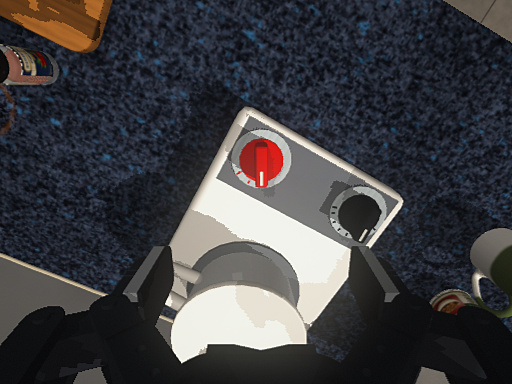

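Wrist picture: red bar at about (262,161), upright in the image and so parallel to the pads; black knob at about (358,212). Depth puts the red axis at (0.529, -0.041) with bar yaw 26.5°. Now I grasp.

Run:
```python
from h import *
x,y=0.529,-0.041; a=np.radians(26.5)+np.pi; z=0.077
def show(t):
    s=get_state(); e=mat(s["eef_rot"]).as_matrix()
    print(t,round(s["time"],2),np.round(s["tcp_pos"],4),"yaw",round(np.degrees(np.arctan2(e[1,0],e[0,0])),1),"w",round(s["width"],4),"gf",round(s["gripper_force"],1) if np.isscalar(s["gripper_force"]) else s["gripper_force"],"F",np.round(s["contact_force"],1),"M",np.round(s["wrist_torque"],2)); return s
ctrl.movep([x,y,0.16],q(a)); ctrl.movel([x,y,z],q(a),0.1); show("down")
ctrl.close_gripper(60); s=show("closed")
if 0.010<s["width"]<0.018:
    for t in (.2,.4,.6,.8,.95,1.02):
        ctrl.movep([x,y,z],q(a-t)); show(t)
    ctrl.pause(.2); show("held")
    pic,d=grab("side"); cv2.imwrite("pics/c.png",cv2.resize(pic[150:270,160:320],(640,480)))
```

```text
down 4.33 [ 0.5294 -0.0408  0.0776] yaw -153.5 w 0.0852 gf 0.0 F [0.1 0.  0.3] M [ 0.01 -0.01 -0.01]
closed 5.1 [ 0.529 -0.041  0.077] yaw -153.5 w -0.0002 gf 0.0 F [ 0.9  0.8 -0.5] M [0.01 0.02 0.01]
```

Run:
```python
from h import *
s=get_state(); print(s["width"],s["gripper_force"],s["time"])
p,d=grab("side"); w,_=grab("wrist")
cv2.imwrite("pics/c.png",np.hstack([cv2.resize(p[150:270,160:320],(400,300)),cv2.resize(w,(400,300))]))
```

```text
-0.00024335853113672322 0.0 5.1
```

View pics/c.png

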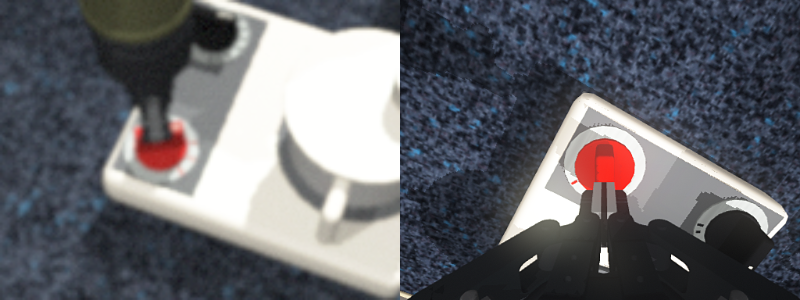

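The wrist crop is ambiguous: the fingertips at about (605,195) may be straddling the bar or shut beside it. I need a zoom.

Run:
```python
from h import *
s=get_state(); w,d=grab("wrist")
print(s["width"],s["gripper_force"])
c=w[170:384,180:340]
cv2.imwrite("pics/d.png",cv2.resize(c,None,fx=2.8,fy=2.8,interpolation=cv2.INTER_CUBIC))
print(np.round(d[200:384:12,244:276:3]*1000).astype(int))
i=vision.camera_info("wrist");print(np.round(i["hand_eye"],3).tolist())
```

```text
-2.6403869449427457e-05 0.0
[[201 201 172 169 168 168 169 169 169 168 201]
 [203 202 171 170 168 168 169 169 169 169 171]
 [205 206 171 172 172 170 171 169 171 171 206]
 [209 209 150 150 149 151 150 151 150 151 208]
 [147 139 139 140 139 139 139 139 138 138 140]
 [137 129 129 130 129 129 130 130 130 130 130]
 [118 120 122 123 121 122 122 123 122 122 119]
 [112 111 111 112 120 124 123 121 112 111 113]
 [106 105 106 107 116 126 126 116 108 106 106]
 [ 93  93 100 115 118 127 126 118 115 100  93]
 [ 88  92 102 116 120 242 242 119 117 101  92]
 [ 87  92 115 116 247 245 246 247 116 116  93]
 [ 92  93 111 112 243 244 244 246 113 110  94]
 [ 84  83  83  84  83  83  83  83  83  85  83]
 [ 80  80  81  79  79  80  80  80  80  79  80]
 [ 76  77  76  76  78  77  76  76  77  76  77]]
[[0.001, -0.95, -0.313, 0.08], [1.0, 0.001, 0.001, -0.001], [-0.0, -0.313, 0.95, -0.182], [0.0, 0.0, 0.0, 1.0]]
```

View pics/d.png

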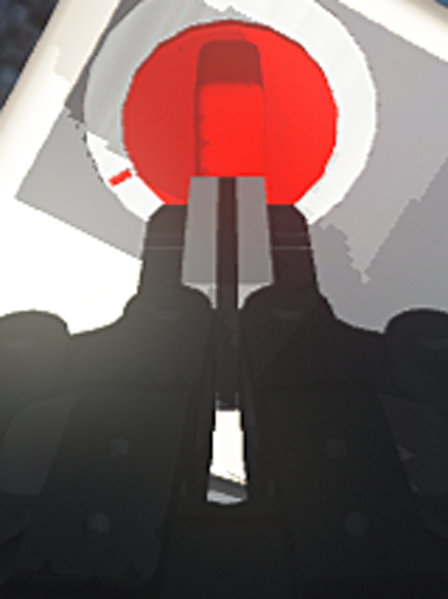

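Run:
```python
from h import *
s=get_state(); w,d=grab("wrist"); print(s["tcp_pos"],np.round(s["qpos"],3),ctrl.pinch_z)
Rm=mat(s["eef_rot"])
for r0 in (185,192,200,210,220,228,231,234,238,246,254,262,270,278):
    m=np.zeros(d.shape,bool); m[r0:r0+2,250:258]=1
    W=np.median(world("wrist",m,s),0); print(r0,np.round(W,4),"tool",np.round(Rm.inv().apply(W-s["tcp_pos"]),4),w[r0,262])
print(np.array(vision.camera_info("wrist")["mtx"]))
for c in ("top","side"):
    grab(c)
    for r in models.masks_of(c,"pulse_knob")[:1]:
        W=world(c,r["mask"]); T=W[W[:,2]>.094]; print(c,r["p"],len(T),T.mean(0),T.min(0),T.max(0))
```

```text
[ 0.5289967  -0.04095645  0.07699274] [ 0.688  0.688 -1.076  1.898  0.722  1.008  1.32 ] -0.0187
185 [ 0.5123 -0.0552  0.0759] tool [ 0.0213 -0.0053  0.0011] [ 53  58 161]
192 [ 0.5122 -0.0548  0.0892] tool [ 0.0212 -0.0049 -0.0122] [ 51  56 168]
200 [ 0.5125 -0.0545  0.1011] tool [ 0.0208 -0.0047 -0.0241] [ 46  53 222]
210 [ 0.5173 -0.0521  0.1022] tool [ 0.0154 -0.0047 -0.0252] [ 37  46 252]
220 [ 0.5225 -0.0495  0.1024] tool [ 0.0096 -0.0047 -0.0254] [ 34  44 252]
228 [ 0.5271 -0.0473  0.1022] tool [ 0.0046 -0.0049 -0.0252] [ 35  44 253]
231 [ 0.5287 -0.0464  0.102 ] tool [ 0.0027 -0.0048 -0.025 ] [ 34  44 255]
234 [ 0.5213 -0.0497  0.1218] tool [ 0.0108 -0.0044 -0.0448] [50 52 74]
238 [ 0.5211 -0.0498  0.1264] tool [ 0.011  -0.0043 -0.0494] [49 51 85]
246 [ 0.5213 -0.0495  0.1338] tool [ 0.0107 -0.0042 -0.0568] [49 51 80]
254 [ 0.5213 -0.0492  0.1405] tool [ 0.0106 -0.004  -0.0635] [50 53 76]
262 [ 0.5212 -0.0491  0.1472] tool [ 0.0106 -0.0038 -0.0702] [52 54 71]
270 [ 0.5211 -0.0491  0.1533] tool [ 0.0107 -0.0037 -0.0763] [51 54 66]
278 [ 0.5205 -0.0493  0.1595] tool [ 0.0113 -0.0037 -0.0825] [58 61 69]
[[306.79625756   0.         260.74303616]
 [  0.         306.79625756 187.61804415]
 [  0.           0.           1.        ]]
side 0.59 22 [ 0.54170842 -0.04662053  0.10984777] [ 0.51440689 -0.10060722  0.09427122] [ 0.56769565 -0.03382149  0.20842244]
```

The depth shows the shut fingertips at z≈0.121, above the bar top at 0.102. The real tips are therefore about 44 mm behind the nominal TCP, and the gripper closed on air. I'll open, go down in small force-checked steps, and grip with the measured offset.

```bash
cat >> h.py <<'E'
x,y=0.529,-0.041; a=np.radians(26.5)+np.pi
def show(t):
    s=get_state(); e=mat(s["eef_rot"]).as_matrix()
    print(t,round(s["time"],2),np.round(s["tcp_pos"],4),"yaw",round(np.degrees(np.arctan2(e[1,0],e[0,0])),1),"w",round(s["width"],4),"gf",np.round(s["gripper_force"],1),"F",np.round(s["contact_force"],1),"M",np.round(s["wrist_torque"],2)); return s
E
python3 - <<'E'
from h import *
ctrl.ungrasp(); show("open")
for z in (.066,.058,.052,.046,.041,.036):
    ctrl.movel([x,y,z],q(a),0.05); s=show(z)
    if np.linalg.norm(s["contact_force"])>5: print("contact"); break
else:
    ctrl.close_gripper(60); s=show("closed")
E
```

```text
open 6.28 [ 0.529 -0.041  0.077] yaw -153.5 w 0.0855 gf 0.0 F [ 0.7  0.3 -0.2] M [-0.03  0.03 -0.06]
0.066 6.65 [ 0.5286 -0.041   0.0655] yaw -153.5 w 0.0856 gf 0.0 F [0.7 0.9 0.6] M [ 0.03 -0.   -0.02]
0.058 6.96 [ 0.5287 -0.041   0.0576] yaw -153.5 w 0.0851 gf 0.0 F [0.3 0.3 0.5] M [ 0.02 -0.02 -0.05]
0.052 7.22 [ 0.5288 -0.041   0.0517] yaw -153.5 w 0.0853 gf 0.0 F [-0.1 -0.3 -0.2] M [0.03 0.06 0.02]
0.046 7.49 [ 0.5288 -0.0411  0.0457] yaw -153.5 w 0.0854 gf 0.0 F [ 0.4 -0.1  0.1] M [-0.04 -0.   -0.01]
0.041 7.74 [ 0.5288 -0.0411  0.0407] yaw -153.5 w 0.0852 gf 0.0 F [-0.6  0.1 -1.1] M [ 0.    0.03 -0.03]
0.036 7.99 [ 0.5288 -0.0411  0.0357] yaw -153.5 w 0.0857 gf 0.0 F [ 0.6 -0.9  0.5] M [ 0.01  0.01 -0.  ]
closed 8.64 [ 0.5288 -0.0405  0.0363] yaw -153.5 w 0.013 gf 59.0 F [-2.6  1.   3.8] M [0.23 0.51 0.04]
```

Width is 13 mm at 59 N, so the bar is gripped. Now I turn it.

Run:
```python
from h import *
z=0.036
for t in (.2,.4,.6,.8,.93,1.02):
    ctrl.movep([x,y,z],q(a-t)); s=show(t)
    if np.linalg.norm(s["contact_force"])>40: print("stop"); break
ctrl.pause(.2); show("held")
w,d=grab("wrist"); p,_=grab("side")
cv2.imwrite("pics/e.png",np.hstack([cv2.resize(p[150:270,160:320],(400,300)),cv2.resize(w,(400,300))]))
```

```text
0.2 8.93 [ 0.5287 -0.0403  0.0363] yaw -164.7 w 0.013 gf 59.9 F [-3.3  2.8  4.5] M [0.61 0.77 0.07]
0.4 9.21 [ 0.5287 -0.0402  0.0362] yaw -176.0 w 0.0128 gf 60.1 F [-3.6  3.9  6.3] M [0.78 0.88 0.16]
0.6 9.48 [ 0.5287 -0.0399  0.0363] yaw 172.7 w 0.0129 gf 60.2 F [-5.1  4.6  7.3] M [0.9  0.96 0.11]
0.8 9.76 [ 0.5287 -0.0397  0.0362] yaw 161.3 w 0.0128 gf 60.2 F [-4.4  5.1  7.4] M [1.06 0.91 0.14]
0.93 10.01 [ 0.5287 -0.0396  0.0362] yaw 153.8 w 0.0131 gf 60.1 F [-3.5  5.4  8.1] M [1.12 0.94 0.18]
1.02 10.26 [ 0.5288 -0.0394  0.0362] yaw 148.7 w 0.0132 gf 60.1 F [-5.2  5.3  7.4] M [1.23 0.93 0.19]
held 10.46 [ 0.5288 -0.0395  0.0362] yaw 148.7 w 0.0132 gf 60.1 F [-4.4  5.7  7.9] M [1.13 0.92 0.2 ]
```

View pics/e.png

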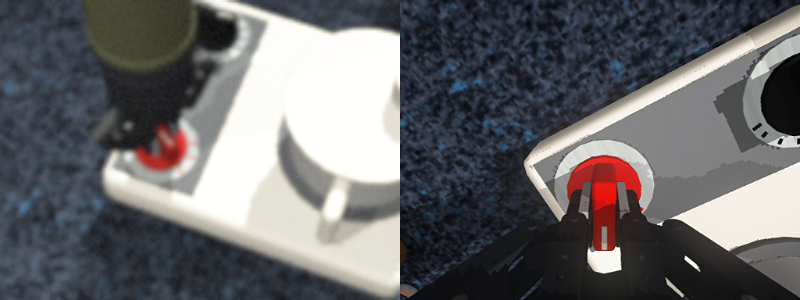

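Wrist view: the bar at about (603,210) sits between the pads and is aligned with them, so it turned with the gripper by about 58°. Next I hold, release, lift and check.

Run:
```python
from h import *
ctrl.pause(.5); ctrl.ungrasp(); show("open"); ctrl.pause(1.0)
ctrl.movel([x,y,0.24],None,0.12); s=show("up")
w,d=grab("wrist")
for n in ("pulse_knob","speed_tip"):
    for r in models.masks_of("wrist",n)[:2]:
        W=world("wrist",r["mask"],s); zt=np.percentile(W[:,2],98); T=W[W[:,2]>zt-0.006]
        print(n,r["p"],r["point"],len(T),np.round(T.mean(0),4),np.degrees(np.arctan2(*np.linalg.svd(T[:,:2]-T[:,:2].mean(0),full_matrices=False)[2][0][::-1])))
cv2.imwrite("pics/f.png",w)
```

```text
open 11.76 [ 0.5291 -0.0412  0.0361] yaw 148.1 w 0.0851 gf 0.0 F [-0.7  0.4 -0.4] M [ 0.01 -0.03 -0.05]
up 14.61 [ 0.5287 -0.0411  0.2394] yaw 148.1 w 0.0854 gf 0.0 F [-0.4 -0.5 -0.9] M [-0.01  0.02 -0.02]
pulse_knob 0.76 [264.5, 157.6] 538 [ 0.5289 -0.0403  0.1021] 26.870660609177214
speed_tip 0.55 [374.8, 96.5] 656 [0.5361 0.0981 0.102 ] 2.3264876659112184
```

View pics/f.png

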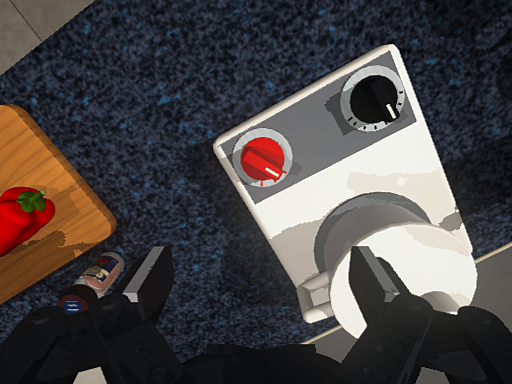

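The red bar at (264,158) is back at 26.9°, and the black knob at (375,97) is unchanged at about 2°. The arm is clear.

```bash
python3 -c "
from station import ticket; print(ticket.close_job())"
```

```text
the job is handed in; nothing more can be done
None
```

I turned the red pulse knob about 58° to its stop, held it there for about 0.7 s and let go; it sprang back to rest, the black speed knob stayed at its setting, and the job is handed in (the hand-in gave no verdict).

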